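# Shut the blade tray and hold the cleaning dial at the third click

### The arm

A 6-joint arm with a two-finger parallel gripper is mounted at the origin on the work surface. World frame = base frame: x ahead of the robot, y to its left, z up, the work surface at z = 0. Lengths are in m, angles in rad, forces in N, time in s.
With the tool pointing down it reaches from about 0.4 to 0.825 m from the base axis. Payload 7 kg.
Tool frame: the origin (TCP) lies midway between the tips of the shut fingers; the grasp point (between the pads) lies robot.hold_point_z behind it (robot.hold_point_z is the distance from the TCP to the grasp point, in m); z points along the fingers, y is the line along which they close (so a half turn about z gives the same grasp; the last joint's range is limited). The gripper opens to 85 mm and grips with 20 to 120 N. Pads are 22 mm wide; open, the fingers measure 114 mm over their backs; the gripper's body (76 mm by 85 mm) begins 54 mm behind the grasp point. The pads swing forward as they close: fully open they stand 13 mm farther back than shut.
Start: joints at [-0.885, 0.359, 0.012, 0, -1.224, -0.288], TCP at [0.261, -0.622, 0.231] pointing down, gripper open.
Joint ranges: [-3.07, 3.07], [-1.43, 2.12], [-1.02, 1.25], [-3.03, 1.67], [-3.05, -0], [-3.03, 3.03]. Speed limits (rad/s): [2.39, 2.39, 3.01, 3.14, 3.14, 3.14].

### API

Orientations are given as a rotation vector (axis times angle).
In Python, from rig import robot gives the robot as it stands.
- The arm moves only by the tool step_arm, never from a script. Its argument "moves" is a list of rows, each a list of 7 numbers: the shift along the tool's x, y, z scaled (see below), then the turn, a rotation vector about the tool's x, y, z scaled (see below), then the gripper's target within -1 to 1 (fully open at 1, half-way at 0, shut at -1). A call has 1 to 10 rows; each row is the pose to reach, as a shift and turn from the pose commanded when the call began, along the tool's axes at that moment; what a row does not reach only later rows make up. The controller multiplies each number of a shift by 300 mm and each number of a turn by 45 degrees. A row lasts 1/8 s, in which the tool goes at most 62.5 mm and 10.7 degrees, less where a joint would pass 70% of its speed; a pose out of reach is approached as far as the arm can. A call with a number of a shift or a turn outside -1 to 1 is refused whole. A call with a gripper value outside its range is refused whole. The fingers move at their own pace and stop on an object; "force" is the grip in N (left out, the last holds). Time passes only in rows, so rows that repeat a pose let the fingers close. It gives the time, the measured TCP pose, the force, the opening and the grip force at its end, in the units of the state.
- robot.sense(): the state, without advancing time (a new reading comes with each control period).
- robot.snapshot(name): name is "side" or "top"; returns (picture, depth): 400x640x3 uint8, blue, green, red; 400x640 float32, m along the optical axis (not along the pixel's ray), 0 where there is no reading.
- robot.camera_params(name): a dict with "fx", "fy", "cx", "cy" (pixels), "extrinsics" (4x4, takes a point from world to camera coordinates). Camera axes: x right, y up, looking along -z (the intrinsics and any distortion apply to the point x, -y, -z); pixel columns grow to the right and rows downward; lengths in m; the calibration is good to about 2 mm. A picture is of the moment at which its call begins. camera_params takes no time and is no camera call.
- robot.job_done(): hands the job in; it is judged then, once.
Trained networks look in the newest picture that a camera, given by its name, has taken for a name from the list of things; names that differ only in an ending like _2 or _b are one class to them, and where a whole thing is asked for, a point or a joint stands for the part that bears it (a point fixed in the world has none). Each returns a list of dicts, best first, with "score" (0 to 1); they miss things now and then, are a little off and sometimes report something else, mostly with a low value. They report only what shows in the picture. A call takes as long as a camera call. They do not tell look-alikes from the thing itself.
- robot.boxes_of(target, camera): "point" ([x, y, z] in m, in world coordinates, good to about 4 mm: the middle of the surface that is visible of it).
- robot.mark_of(target, camera): "point" ([x, y, z] in m, in world coordinates, good to about 4 mm: a listed point, or the origin of a listed thing).
The state is a dict: "t": time; "joints": joint angles; "joint_velocities": joint speeds; "tau": joint torques, N m; "ee_pos": TCP position; "eef_rot": TCP orientation; "ft_force": force on the tool from outside, world axes, zero at the start; "ft_torque": the same for the moment, N m; "opening": finger opening in m; "gripper_force": force on a finger pad.
Only numpy, scipy, OpenCV 4.12 (cv2) and the standard library are available. Lean on these libraries where they do the work, as an engineer would, in place of code of your own. Each camera call takes 0.05 s, during which the arm holds its last target. There are 200 camera calls.

### The job

Get the trimmer's cleaning dock to flush its blades: first push the open blade tray fully home until it snaps in, then turn the dial on top clockwise past the first and second clicks to the third mark (three pips) and keep it there. The dial springs back when let go, so finish while still holding it at the third mark, and leave the other things on the shelf where they are.

Things in the scene. Friction and masses are not known exactly. Their poses are not given: they have to be found in the camera images.
- dock: white plastic cleaning dock, a box 150 (x) x 140 (y) x 70 (z) mm, fixed to the shelf; it can stand turned. Origin: centre of its underside. x axis: from its front (tray side, towards the robot) to its back; z up. The tray comes out of the front along -x; the dial sits on the middle of the flat top.
- mark3 (a point): the goal mark for the dial's nose, on the dock's top: three dark raised pips in a row, 36 to 49 mm from the dial's axis (this point: the middle pip). Marks lie in an arc on the front side: a dash at rest, then one, two and three pips at 0.4, 0.8 and 1.2 rad clockwise (from above). Axes are the dock's.
- tray (a joint): how far the grey blade tray is open, m: 0 = home, at most 0.085; starts 0.035 to 0.075 open. Slides with about 1 N friction, stays where left. Over the last 11 mm a sprung ball catch resists (crest 5 mm from home), then snaps it in: about 5 N in all; push on until it stops at 0.
- tray_pull (a point): centre of the front face of the steel pull on the tray's front; push here along the dock's +x. The face is 50 wide, 18 mm high, centred 36 mm above the shelf; the pull stands 14 mm out of the tray's front panel (138 mm wide, 13 to 63 mm above the shelf). With the tray home this face is 93 mm in front (-x) of the dock's origin. Axes are the dock's.
- dial (a joint): how far the dial is turned, rad: 0 = rest, growing clockwise from above. Clicks (sprung-ball detents) at 0.4, 0.8, 1.2, crests at 0.2, 0.6, 1.0; end stop at 1.28. The spring pulls back with 0.07 N m at 0 rising to 0.17 at 1.2; the clicks add up to 0.06 N m. Let go, it springs back to 0 from everywhere.
- dial_grip (a point): on the dial's upright axis, half-way up its aluminium grip bar (52 long, 12 thick, 31 mm high, 79 to 110 mm above the shelf), 95 mm above the shelf. Under the bar a disc 52 mm wide, top at 80 mm. x axis: along the bar to its small nose (33 mm from the axis), turning with the dial, z up. At rest the nose is 0.6 rad anticlockwise (from above) of the dock's -x, at the third click 0.6 rad clockwise.
- bowl: white ceramic shaving bowl, 104 mm wide, 50 mm high, loose beside the dock; leave alone. Origin under its centre
- bottle: aluminium aftershave bottle with a twist cap, 54 mm wide, 122 mm high, loose on the dock's other side; leave alone. Origin under its centre
- soap_dish: stainless soap dish 110 x 75 x 20 mm, loose, left of the space in front of the tray; leave alone. Origin under its centre
- comb: black plastic comb 170 x 30 x 5 mm, loose, right of the space in front of the tray; leave alone. Origin under its centre
- mirror: small round mirror, 112 mm wide, on a round foot of 90 mm, 159 mm high, loose, some 0.27 m to the dock's left; leave alone. Origin under its foot's centre
- trimmer: black battery trimmer with a toggle switch, lying, 170 x 42 x 40 mm, loose, some 0.27 m to the dock's right; leave alone. Origin under its middle
Not all that is in view belongs to the job. What is shaped like the dock but pink, purple or yellow is not meant.

How it is judged:
By the outcome, as a careful person would: the job done as asked, in the order asked, and still so for the second after the job is handed in, while the arm keeps its last pose, push and grip.
It also fails if it takes over 48 s, if anything falls off the work surface, if the arm or the gripper's body presses on something with over 40 N, if the wrist force passes 120 N, or if a joint passes its speed limit or range.

## Working session

There is one attempt and no reset: what is moved stays moved. The work goes in short steps, Python scripts to look and compute and a tool call to move; the robot and the scene stay as the last step left them, time stands still between calls to the robot, and variables do not carry over. Pictures are saved under pics/ and viewed, at most 10 in all, crops included, and the job is handed in when it is done.

Besides the shell and the picture viewer there is one more tool, called after "Emit:" as name([rows], argument=value, ...), one row to a line, values as JSON. step_arm: Moves the arm, as the interface text tells. Shifts and turns lie within -1 to 1; 1 stands for 300 mm of shift or 45 degrees of turn. Its arguments: {"type":"object","properties":{"moves":{"type":"array","items":{"type":"array","items":{"type":"number","minimum":-1,"maximum":1}}},"force":{"type":"number"}},"required":["moves"]}

```bash
mkdir -p pics; ls; cat > h.py <<'E'
import numpy as np, cv2
from scipy.spatial.transform import Rotation as R
from rig import robot
def cloud(name):
    im,d=robot.snapshot(name); c=robot.camera_params(name)
    v,u=np.mgrid[0:400,0:640]
    P=np.stack([(u-c['cx'])/c['fx']*d,-(v-c['cy'])/c['fy']*d,-d,np.ones_like(d)],-1)
    return im,d,P@np.linalg.inv(c['extrinsics']).T[:,:3]
def pix(name,p):
    c=robot.camera_params(name); q=c['extrinsics']@np.r_[p,1]
    return np.round([c['cx']+c['fx']*q[0]/-q[2],c['cy']-c['fy']*q[1]/-q[2]])
E
python3 - <<'E'
from h import *
s=robot.sense(); print(s['t'],s['ee_pos'],s['eef_rot'],robot.hold_point_z)
for n in('top','side'):
    im,d,P=cloud(n); cv2.imwrite(f'pics/{n}0.png',im); np.savez(f'{n}0.npz',im=im,P=P)
    print(n,robot.camera_params(n)['extrinsics'].round(3).tolist())
    for t in('dock','dial_grip','mark3','tray_pull'):
        for r in robot.mark_of(t,n)[:3]: print(t,np.round(r['point'],3),round(r['score'],2),pix(n,r['point']))
E
```

```text
pics
0.0 [ 0.26127701 -0.62187723  0.23036232] [ 6.20517381e-01 -3.07919297e+00 -2.46168572e-03] 0.0187
top [[-0.073, -0.997, -0.001, 0.079], [0.972, -0.072, 0.225, -0.553], [-0.224, 0.015, 0.974, -0.84], [0.0, 0.0, 0.0, 1.0]]
dock [ 0.65 -0.08  0.  ] 0.8 [361. 159.]
dock [0.79  0.3   0.002] 0.78 [216. 119.]
dock [ 0.28  -0.212 -0.   ] 0.77 [431. 301.]
dial_grip [0.794 0.3   0.094] 0.94 [206. 102.]
dial_grip [0.494 0.379 0.091] 0.86 [172. 226.]
dial_grip [ 0.283 -0.215  0.096] 0.8 [445. 302.]
mark3 [0.459 0.397 0.073] 0.96 [167. 242.]
mark3 [ 0.612 -0.057  0.073] 0.9 [357. 165.]
mark3 [ 0.246 -0.194  0.074] 0.7 [435. 319.]
tray_pull [0.406 0.382 0.035] 0.72 [180. 266.]
tray_pull [0.704 0.285 0.034] 0.69 [219. 145.]
tray_pull [ 0.187 -0.204  0.04 ] 0.63 [438. 345.]
side [[-1.0, 0.007, 0.014, 0.514], [0.004, -0.767, 0.641, -0.018], [0.015, 0.641, 0.767, -0.97], [0.0, 0.0, 0.0, 1.0]]
dock [0.498 0.372 0.004] 0.78 [329. 356.]
dock [ 0.281 -0.215  0.002] 0.76 [400. 144.]
dock [ 0.651 -0.082 -0.002] 0.74 [267. 178.]
dial_grip [ 0.277 -0.216  0.097] 0.87 [407. 117.]
dial_grip [ 0.65  -0.08   0.096] 0.85 [263. 151.]
dial_grip [0.498 0.379 0.097] 0.7 [331. 342.]
mark3 [0.753 0.318 0.073] 0.97 [189. 313.]
mark3 [ 0.613 -0.055  0.073] 0.72 [279. 165.]
mark3 [0.458 0.399 0.068] 0.68 [354. 360.]
tray_pull [0.699 0.287 0.036] 0.97 [225. 306.]
tray_pull [ 0.489 -0.086  0.041] 0.93 [329. 166.]
tray_pull [0.406 0.377 0.032] 0.92 [380. 353.]
```

View pics/top0.png

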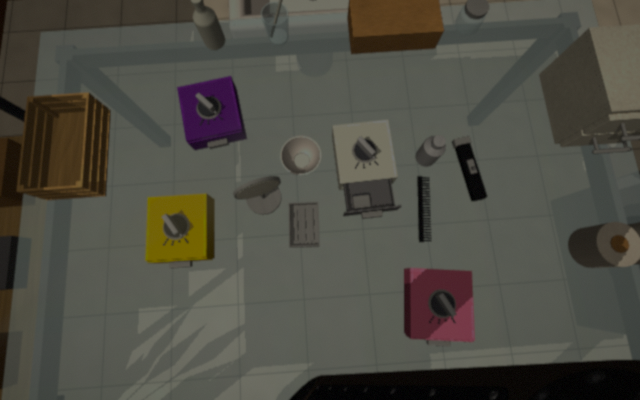

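View pics/side0.png

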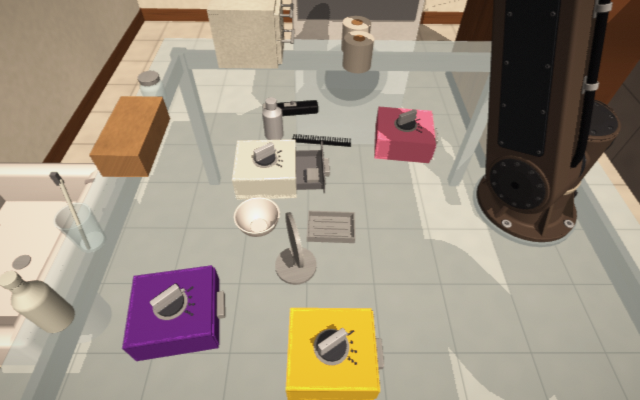

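The top picture shows the white dock at (365,150) with its tray open to (372,212). Its look-alikes are purple (210,110), yellow (178,228) and pink (440,305). I choose the white one, and will check it in a crop and measure its yaw.

```bash
python3 - <<'E'
from h import *
for n in('top','side'):
    z=np.load(f'{n}0.npz'); P=z['P']; 
    near=np.hypot(P[...,0]-.65,P[...,1]+.08)<.13
    m=near&(abs(P[...,2]-.07)<.006)
    r=cv2.minAreaRect((P[m][:,:2]*1000).astype(np.float32)); print(n,'top rect',r,P[m][:,2].mean())
    m=near&(P[...,2]>.1)&(P[...,2]<.116)&(np.hypot(P[...,0]-.65,P[...,1]+.08)<.05); print(' bar',cv2.minAreaRect((P[m][:,:2]*1000).astype(np.float32)),P[m].mean(0),m.sum())
    for y in(-.115,-.1,-.085,-.07,-.055): 
        m=(abs(P[...,1]-y)<.006)&(P[...,2]>.025)&(P[...,2]<.06)&(P[...,0]>.4)&(P[...,0]<.6); 
        if m.any(): print(y,P[m][:,0].min().round(4))
    for t in('bowl','bottle','soap_dish','comb','mirror','tray_pull'):
        robot.snapshot(n)
        for q in robot.mark_of(t,n)[:2]: print(t,np.round(q['point'],3),round(q['score'],2))
im=np.load('top0.npz')['im'][90:240,270:490]; cv2.imwrite('pics/crop.png',cv2.resize(im,None,fx=3.6,fy=3.6,interpolation=2)*1)
E
```

```text
top top rect ((647.833740234375, -79.14051055908203), (151.26124572753906, 140.27236938476562), 2.2554264068603516) 0.07076885025872043
 bar ((646.6445922851562, -78.91282653808594), (50.55332946777344, 12.816633224487305), 38.09418869018555) [ 0.64605528 -0.07880058  0.10943071] 133
-0.115 0.489
-0.1 0.4877
-0.085 0.4875
-0.07 0.487
-0.055 0.4873
bowl [0.654 0.074 0.003] 0.82
bottle [ 0.645 -0.25   0.001] 0.72
bottle [ 0.488  0.084 -0.003] 0.38
soap_dish [0.487 0.085 0.002] 0.88
comb [ 0.505 -0.221 -0.002] 0.75
mirror [ 0.567  0.179 -0.001] 0.79
tray_pull [ 0.489 -0.087  0.035] 0.87
tray_pull [0.702 0.286 0.033] 0.83
side top rect ((649.61181640625, -80.00143432617188), (150.24423217773438, 143.92591857910156), 2.191251754760742) 0.07126325555126296
 bar ((649.2906494140625, -79.29544830322266), (51.53519821166992, 15.155762672424316), 35.61495590209961) [ 0.64920689 -0.07717666  0.1083722 ] 142
-0.115 0.4981
-0.1 0.4905
-0.085 0.491
-0.07 0.4886
-0.055 0.4938
bowl [0.657 0.078 0.004] 0.69
bowl [ 0.51  -0.225 -0.   ] 0.44
bottle [ 0.647 -0.245  0.001] 0.65
soap_dish [ 0.489  0.083 -0.   ] 0.58
comb [ 0.51  -0.225  0.001] 0.9
comb [ 0.613 -0.057  0.072] 0.71
mirror [0.564 0.179 0.005] 0.79
tray_pull [0.406 0.38  0.033] 0.84
tray_pull [0.702 0.29  0.034] 0.71
```

View pics/crop.png

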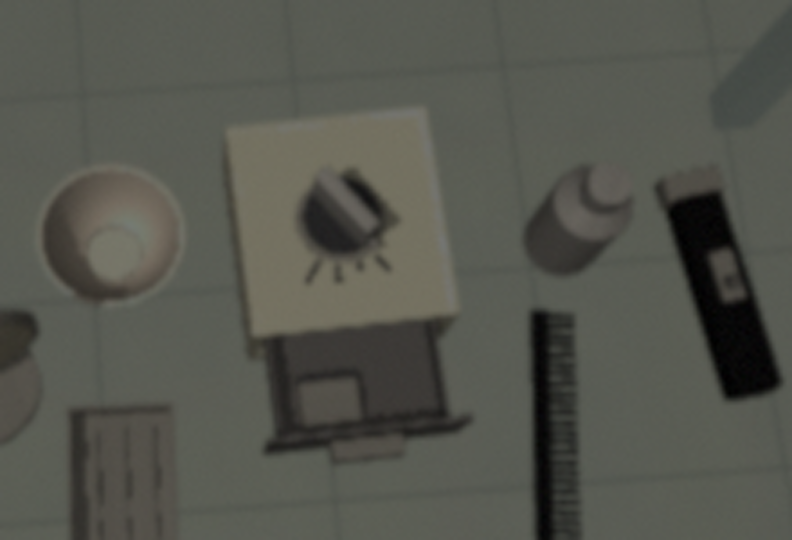

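The crop confirms the white dock: tray open, pull face near (368,450) in the crop, and the nose at rest on the right-hand side of the marks. The dock is at (0.649,-0.080) with a yaw of about 2.2°, and the tray is about 68 mm open. Next I swing over to the space in front of the pull.

Emit:
step_arm([
  [-0.13,0.14,0,0,0,0,-1],
  [-0.26,0.28,0,0,0,0,-1],
  [-0.39,0.42,0,0,0,0,-1],
  [-0.52,0.56,0,0,0,0,-1],
  [-0.643,0.697,0,0,0,0,-1],
], force=40)

```text
t: 2.33
ee_pos: [0.3587, -0.3531, 0.2316]
eef_rot: [-0.621, 3.079, -0.001]
ft_force: [1.3, -0.2, 0.5]
opening: -0.0
gripper_force: 0.0
```

Emit:
step_arm([
  [-0.13,0.14,0,0,0,0.1,-1],
  [-0.26,0.28,0,0,0,0.2,-1],
  [-0.39,0.42,0,0,0,0.3,-1],
  [-0.52,0.56,0,0,0,0.4,-1],
  [-0.643,0.697,0,0,0,0.458,-1],
  [-0.643,0.697,0,0,0,0.458,-1],
  [-0.643,0.697,0,0,0,0.458,-1],
])

```text
t: 3.2
ee_pos: [0.455, -0.0871, 0.2313]
eef_rot: [0.062, -3.141, 0.0]
ft_force: [1.0, -0.6, 0.2]
opening: -0.0001
gripper_force: 0.0
```

Emit:
step_arm([
  [0,0,0.15,0,0,0,-1],
  [0,0,0.3,0,0,0,-1],
  [0,0,0.45,0,0,0,-1],
  [0,0,0.6,0,0,0,-1],
  [0,0,0.67,0,0,0,-1],
  [0,0,0.67,0,0,0,-1],
  [-0.03,0,0.67,0,0,0,-1],
  [-0.06,0,0.67,0,0,0,-1],
  [-0.09,0,0.67,0,0,0,-1],
  [-0.12,0,0.67,0,0,0,-1],
])

```text
t: 4.45
ee_pos: [0.4917, -0.0859, 0.0307]
eef_rot: [-0.06, 3.141, 0.0]
ft_force: [-1.3, 0.1, 0.7]
opening: -0.0002
gripper_force: 0.7
```

Emit:
step_arm([
  [-0.02,0,0,0,0,0,-1],
  [-0.04,0,0,0,0,0,-1],
  [-0.06,0,0,0,0,0,-1],
  [-0.08,0,0,0,0,0,-1],
  [-0.1,0,0,0,0,0,-1],
  [-0.12,0,0,0,0,0,-1],
  [-0.13,0,0,0,0,0,-1],
  [-0.14,0,0,0,0,0,-1],
  [-0.15,0,0,0,0,0,-1],
])

```text
t: 5.58
ee_pos: [0.5358, -0.0842, 0.0302]
eef_rot: [0.06, -3.14, 0.0]
ft_force: [-4.9, 2.7, 3.2]
opening: -0.0002
gripper_force: 2.7
```

Emit:
step_arm([
  [-0.01,0,0,0,0,0,-1],
  [-0.02,0,0,0,0,0,-1],
])

```text
t: 5.82
ee_pos: [0.5407, -0.0841, 0.03]
eef_rot: [0.059, -3.139, 0.0]
ft_force: [-4.2, 1.6, 2.5]
opening: -0.0004
gripper_force: 2.0
```

Emit:
step_arm([
  [-0.007,0,0,0,0,0,-1],
  [-0.013,0,0,0,0,0,-1],
])

```text
t: 6.08
ee_pos: [0.5461, -0.0839, 0.0302]
eef_rot: [0.06, -3.141, 0.0]
ft_force: [-6.6, -0.4, 2.9]
opening: 0.0001
gripper_force: 2.9
```

Emit:
step_arm([
  [-0.007,0,0,0,0,0,-1],
  [-0.013,0,0,0,0,0,-1],
])

```text
t: 6.32
ee_pos: [0.5461, -0.0841, 0.0298]
eef_rot: [0.058, -3.134, 0.001]
ft_force: [-14.8, 2.0, 11.1]
opening: 0.0002
gripper_force: 7.8
```

```bash
python3 - <<'E'
from h import *
im,d,P=cloud('side'); s=robot.sense(); print(s['ee_pos'],s['ft_force'])
cv2.imwrite('pics/push.png',cv2.resize(im[100:220,200:400],None,fx=4,fy=4,interpolation=2))
E
```

```text
[ 0.54609208 -0.0841772   0.02972608] [-12.53902482   1.80789049   8.33136912]
```

View pics/push.png

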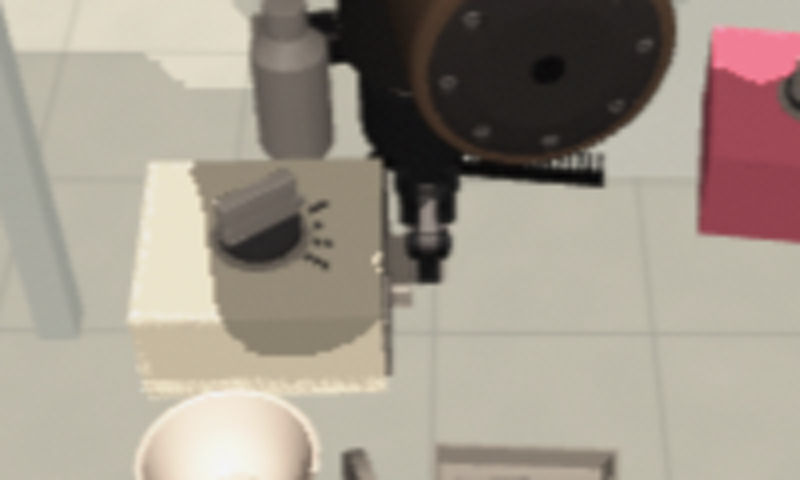

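The tray hit its hard stop at x = 0.546, with the force rising to 15 N. The picture shows the front panel flush with the dock at (388,270). Now I back off, lift and move over the dial.

Emit:
step_arm([
  [0.1,0,0,0,0,0,-1],
  [0.13,0,0,0,0,0,-1],
  [0.13,0,-0.15,0,0,0,-0.5],
  [0.13,0,-0.3,0,0,-0.1,1],
  [0.13,0,-0.46,0,0,-0.3,1],
  [0,0,-0.466,0,0,-0.5,1],
  [-0.15,0,-0.466,0,0,-0.7,1],
  [-0.28,0,-0.466,0,0,-0.764,1],
  [-0.33,0,-0.466,0,0,-0.764,1],
  [-0.33,0,-0.466,0,0,-0.764,1],
])

```text
t: 7.62
ee_pos: [0.6496, -0.0799, 0.1696]
eef_rot: [0.984, -2.983, 0.0]
ft_force: [-0.1, 0.4, -0.8]
opening: 0.0853
gripper_force: 0.0
```

```bash
python3 - <<'E'
from h import *
s=robot.sense(); print(s['t'],s['ee_pos'],s['joints'])
M=R.from_rotvec(s['eef_rot']).as_matrix(); print(np.degrees(np.arctan2(M[1,1],M[0,1])),M[:,2].round(3))
for n in('side','top'):
    im,d,P=cloud(n)
    if n=='side':cv2.imwrite('pics/pre.png',cv2.resize(im[80:230,190:390],None,fx=4,fy=4,interpolation=2))
    for t in('dial_grip','tray_pull'):
        for q in robot.mark_of(t,n):
            if np.hypot(q['point'][0]-.6,q['point'][1]+.08)<.1: print(n,t,np.round(q['point'],4),round(q['score'],2))
E
```

```text
7.625 [ 0.64959343 -0.0798627   0.16956518] [ 1.75157030e-01  3.67730056e-01 -1.20203045e-01  1.23376107e-04
 -1.08299119e+00 -1.10865306e+00]
126.51793119398066 [-0. -0. -1.]
side dial_grip [ 0.6538 -0.079   0.0936] 0.74
side tray_pull [ 0.5553 -0.084   0.0391] 0.73
top dial_grip [ 0.65   -0.0821  0.0957] 0.66
top tray_pull [ 0.5566 -0.0856  0.0344] 0.68
```

View pics/pre.png

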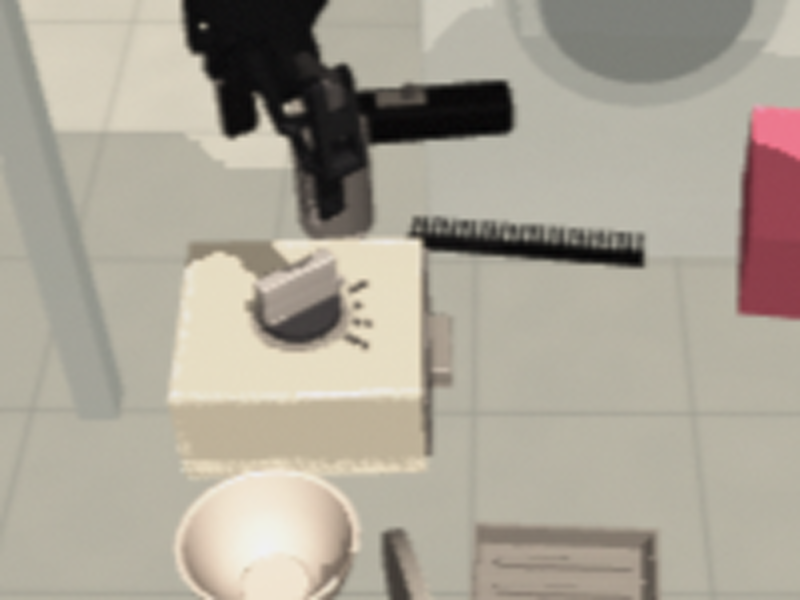

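The dock's tray is home, with the pull measured at x = 0.556 against the 0.556 expected, and nothing else has moved. I lower over the bar and grip.

Emit:
step_arm([
  [0,0,0.1,0,0,0,1],
  [0,0,0.2,0,0,0,1],
  [0,0,0.28,0,0,0,1],
  [0,0,0.28,0,0,0,-1],
  [0,0,0.28,0,0,0,-1],
  [0,0,0.28,0,0,0,-1],
  [0,0,0.28,0,0,0,-1],
  [0,0,0.28,0,0,0,-1],
], force=90)

```text
t: 8.93
ee_pos: [0.6495, -0.0801, 0.0874]
eef_rot: [-0.985, 2.981, -0.001]
ft_force: [-1.3, -1.1, 5.4]
opening: 0.0104
gripper_force: 89.3
```

Emit:
step_arm([
  [0,0,-0.006,0,0,0.1,-1],
  [0,0,-0.006,0,0,0.2,-1],
  [0,0,-0.006,0,0,0.3,-1],
  [0,0,-0.006,0,0,0.4,-1],
  [0,0,-0.006,0,0,0.5,-1],
  [0,0,-0.006,0,0,0.6,-1],
  [0,0,-0.006,0,0,0.7,-1],
  [0,0,-0.006,0,0,0.76,-1],
])

```text
t: 9.93
ee_pos: [0.6493, -0.0798, 0.0875]
eef_rot: [-0.062, 3.14, 0.0]
ft_force: [2.7, -2.1, -4.4]
opening: 0.0101
gripper_force: 89.0
```

Emit:
step_arm([
  [0,0,0,0,0,0.1,-1],
  [0,0,0,0,0,0.2,-1],
  [0,0,0,0,0,0.3,-1],
  [0,0,0,0,0,0.4,-1],
  [0,0,0,0,0,0.5,-1],
  [0,0,0,0,0,0.6,-1],
  [0,0,0,0,0,0.7,-1],
  [0,0,0,0,0,0.77,-1],
  [0,0,0,0,0,0.77,-1],
])

```text
t: 11.05
ee_pos: [0.6494, -0.0796, 0.0875]
eef_rot: [0.872, 3.017, 0.001]
ft_force: [4.3, 0.3, -7.2]
opening: 0.0105
gripper_force: 89.0
```

```bash
python3 - <<'E'
from h import *
s=robot.sense(); print(s['t'],s['ee_pos'],s['ft_force'],s['ft_torque'],s['opening'],s['gripper_force'])
M=R.from_rotvec(s['eef_rot']).as_matrix(); print('y',np.degrees(np.arctan2(M[1,1],M[0,1])),M[:,2].round(3))
im,d,P=cloud('side');cv2.imwrite('pics/turn.png',cv2.resize(im[110:200,210:330],None,fx=6.6,fy=6.6,interpolation=2))
im2,d,P=cloud('top');cv2.imwrite('pics/turn2.png',cv2.resize(im2[110:200,310:430],None,fx=6.6,fy=6.6,interpolation=2))
E
```

```text
11.05 [ 0.64942756 -0.07958957  0.08752528] [ 4.30414731  0.31178844 -7.18763468] [ 0.08185011 -1.75089695  0.1267441 ] 0.010457793867571214 88.96572232246399
y 57.742155288919086 [ 0.001  0.    -1.   ]
```

View pics/turn.png

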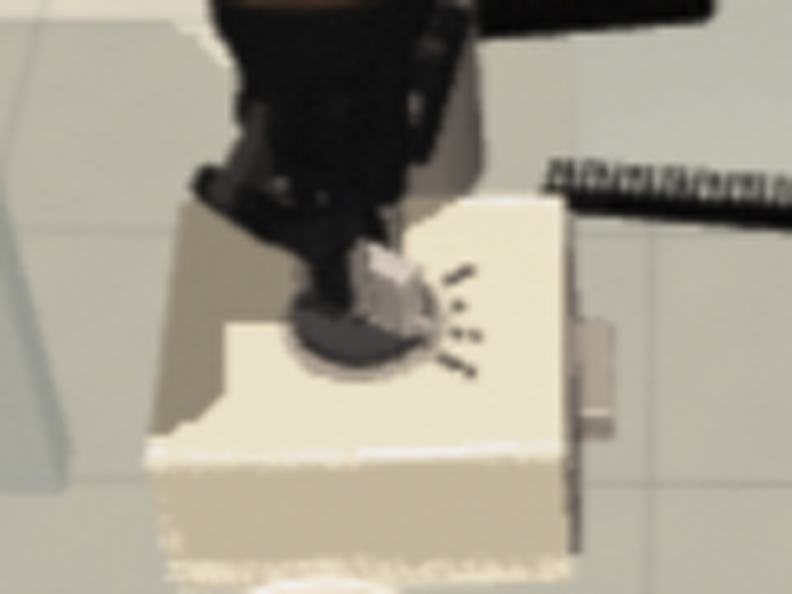

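View pics/turn2.png

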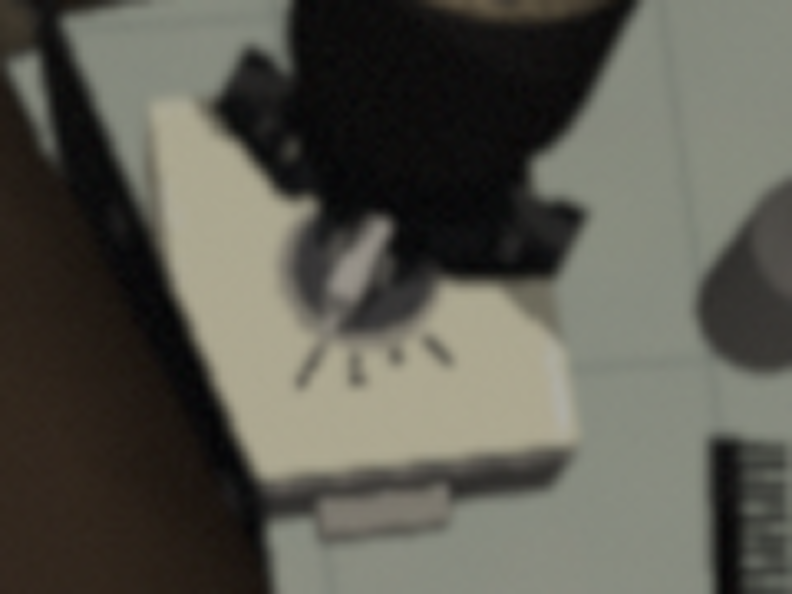

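The top picture shows the nose (340,325) pointing at the third mark (310,365). I check the bar's angle numerically in case it slipped in the pads.

```bash
python3 - <<'E'
from h import *
ax=np.array([.649,-.0797])
for n in('top','side'):
    im,d,P=cloud(n); r=np.hypot(P[...,0]-ax[0],P[...,1]-ax[1])
    for name,m in(('bar',(P[...,2]>.1)&(P[...,2]<.114)&(r<.034)&(im.max(2)>90)),('nose',(P[...,2]>.076)&(P[...,2]<.112)&(r>.024)&(r<.036)&(P[...,0]<.64)&(im.max(2)>80))):
        q=P[m]; print(n,name,len(q))
        if len(q)>4:
            print(cv2.minAreaRect((q[:,:2]*1000).astype(np.float32)),q.mean(0).round(4),'ang from axis',np.degrees(np.arctan2(*(ax-q[:,:2].mean(0))[::-1])))
    v=[q for q in robot.mark_of('mark3',n) if np.hypot(q['point'][0]-.61,q['point'][1]+.06)<.05]
    for q in v: print('mark3',np.round(q['point'],4),'ang',np.degrees(np.arctan2(*(ax-np.array(q['point'])[:2])[::-1])))
E
```

```text
top bar 62
((639.2999267578125, -71.63566589355469), (12.842507362365723, 31.107559204101562), 59.1466178894043) [ 0.637  -0.0719  0.1099] ang from axis -33.19062057477194
top nose 39
((628.4599609375, -78.1236572265625), (47.979129791259766, 19.09183692932129), 87.22359466552734) [ 0.6263 -0.0688  0.0921] ang from axis -25.53429460186244
mark3 [ 0.6168 -0.0604  0.0698] ang -30.93758212571109
side bar 70
((633.6617431640625, -75.30553436279297), (31.74725914001465, 19.51935386657715), 63.75845718383789) [ 0.6363 -0.0708  0.108 ] ang from axis -34.9910967647797
side nose 37
((623.9439086914062, -72.50225830078125), (25.439241409301758, 9.484413146972656), 76.23353576660156) [ 0.6271 -0.0667  0.0944] ang from axis -30.796015931216004
mark3 [ 0.6131 -0.0567  0.0723] ang -32.64640819575378
```

The bar and nose lie at −31 to −33° against the −32.2° expected, so the dial is at the third mark. I add a slight bias against the spring, hold, and hand in.

Emit:
step_arm([
  [0,0,0,0,0,0.02,-1],
  [0,0,0,0,0,0.02,-1],
  [0,0,0,0,0,0.02,-1],
  [0,0,0,0,0,0.02,-1],
])

```text
t: 11.85
ee_pos: [0.6494, -0.0796, 0.0876]
eef_rot: [0.895, 3.011, 0.001]
ft_force: [5.1, -0.1, -8.3]
opening: 0.0102
gripper_force: 88.7
```

```bash
python3 - <<'E'
from h import *
s=robot.sense(); print(s['t'],s['ft_force'],s['ft_torque'],s['gripper_force']); print(robot.job_done())
E
```

```text
11.85 [ 5.11485573 -0.12156738 -8.32733634] [ 0.17638346 -2.05211551  0.16318724] 88.71096968650818
the job is handed in; nothing more can be done
None
```

I pushed the tray home to its hard stop, turned the dial to the third mark and handed the job in at 11.9 s with the gripper still holding it there; the nearby things looked unmoved in the pictures, and no verdict came back.

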